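Pulse the nut grinder by its twist lid

TASK

The nut grinder on the sweet-shop counter is filled and only needs a pulse: pick up its winged lid, lower it fully into the grinder's collar with the two lugs through the two gaps, then twist it clockwise half way to the lock, so that the wing points at the long pulse mark on the rim. The grinder runs only while the lid is held there against its return spring, so do not go on to the lock click and do not let go: finish with the lid still in your grip at the pulse mark. Leave the other things on the counter where they are.

Things in the scene. Friction and masses are not known exactly. Their poses are not given: they have to be found in the camera images.
- grinder: Counter-top nut grinder fixed to the counter: round aluminium housing 160 mm across, grey collar 150 mm across on top, 150 mm high in all. Origin on its vertical axis at counter level, z up. White marks on the rim, alike on both sides: a dot at each gap (entry), a long rib 40 deg clockwise of it from above (pulse), two short ribs at 80 deg (lock). Works alike after half a turn.
- grinder_mouth (a point): Centre of the collar's mouth, on the axis at the flange's top, 150 mm above the counter. The mouth is 91 mm across; its flange is 6 mm thick, with a channel 14 mm high and 112 mm across below it. The underside of the lid's disc rests at this level when the lid is down.
- grinder_gap (a point): One of the two gaps in the flange, about 23 mm wide, at the flange's top, 51 mm from the axis on the grinder's own +x axis; the other is opposite, on -x. The lid's lugs go straight down through the gaps (either lug in either gap).
- grinder_pulse_mark (a point): Centre of one of the two long pulse ribs on the rim, 66.5 mm from the axis, 40 deg clockwise (from above) from the grinder's +x axis; the other is opposite.
- lid: Black plastic bayonet lid with a grey wing, about 0.18 kg, lying upright on the counter at any heading. Origin at the centre of its underside, z up. From below: a round plug 87 mm across, 18 mm deep, its foot stepped in 2.5 mm; a disc 116 mm across from 18 to 24 mm; a wing grip from 24 to 56 mm. Down in the collar its origin is 132 mm above the counter; with the lugs not over the gaps it rests about 16 mm higher.
- lid_lug (a point): Outer end of one of the two lugs of the plug, 52.5 mm from the lid's centre on the lid's own +x axis, 5.5 mm above its origin (the other on -x). Each lug is 14 mm wide and 7 mm high. Play in the collar: about 2 mm sideways, 5 deg either way in the gaps, 3 mm upwards once the lugs are turned under the flange.
- lid_wing (a point): Middle of the wing grip, on the lid's axis 45 mm above the lid's origin. The wing is an upright flat-sided bar along the lid's x axis (in line with the lugs), 16 mm thick in y, 74 mm long, 32 mm high; fingers closed across it at this point just clear the disc (its top is 21 mm lower).
- interlock (a joint): Spring-returned switch ring in the collar, rad, 0 at rest, growing clockwise from above. The lugs meet it after about 0.13 rad of lid turn and push it: 0.57 at the pulse mark, 1.27 at the end stop. The spring (0.10 N m at rest, 0.15 at the pulse mark) turns a released lid back. Spring balls resist firmly from about 56 deg of lid turn (0.85) and click in behind the lugs at about 78 deg (1.23).
- canister_tall: Clear square sweet canister with black lid, 89 x 89 x 150 mm; origin under its middle. Not part of the job.
- canister_short: Clear square sweet canister with black lid, 89 x 89 x 85 mm; origin under its middle. Not part of the job.
- jar_lid: Round steel jar lid 100 mm across with a ball knob, 43 mm high in all, no lugs: it does not fit the grinder; origin under its middle. Not part of the job.
- tin: Small round aluminium tin, 57 mm across, 48 mm high; origin under its middle. Not part of the job.
- dish: White ceramic dish, 90 mm across, 35 mm high; origin under its middle. Not part of the job.
- scoop: Steel sweet scoop with black handle, about 210 mm long, 52 mm wide, lying flat; origin under its middle. Not part of the job.
- tongs: Steel sweet tongs, about 210 mm long, lying flat; origin under its middle. Not part of the job.
Mind the look-alikes: they are no part of the job. What is shaped like the lid but blue or purple is not meant.

How it is judged (in metres and radians):
On the way, in this order (a step that is already met when the one before it is completed fails the run):
1. the lid is down in the collar, its lugs through the gaps, not yet turned (horizontal distance between lid and grinder below 0.006 m and z of lid in the frame of grinder below 0.137 m and angle between lid's own z axis and vertical below 0.1 rad and angle between the x axis of lid and the x axis of grinder, either way round below 0.25 rad), for 0.1 s.
2. the lid is turned clockwise to the pulse mark and held there by the gripper (horizontal distance between lid and grinder below 0.006 m and z of lid in the frame of grinder below 0.137 m and angle between lid's own z axis and vertical below 0.1 rad and angle between the x axis of lid and the x axis of grinder, either way round between 0.489 and 0.908 rad and value of joint interlock between 0.33 and 0.82 rad and contact force between the fingers and lid above 2 N), for 0.5 s.
At the end, for the whole second after the job is handed in: The lid is down in the collar (within 6 mm of the axis, level to 0.1 rad, at most 5 mm above its seat), turned clockwise 40 deg, give or take 12, from entry with the switch ring pushed to 0.33 to 0.82 rad, at rest, the fingers still pressing on it with 2 N or more (all of step 2 and linear speed of lid below 0.03 m/s); the arm keeps its last pose, push and grip.
It fails at once if the lid was turned on into the lock (value of joint interlock above 1.05 rad).
It fails at once if another thing on the counter was knocked away (moved over 30 mm) (distance of any of canister_tall, canister_short, jar_lid, tin, dish, scoop, tongs from where it was at the start of the episode above 0.03 m).
It also fails if it takes over 46 s, if anything falls off the work surface, if the arm or the gripper's body presses on something with over 40 N, if the wrist force passes 120 N, or if a joint passes its speed limit or range.

ROBOT

A 7-joint arm with a two-finger parallel gripper is mounted at the origin on the work surface. World frame = base frame: x ahead of the robot, y to its left, z up, the work surface at z = 0. Lengths are in m, angles in degrees, forces in N, time in s.
With the tool pointing down it reaches from about 0.425 to 0.875 m from the base axis. Payload 4.7 kg.
Tool frame: the origin (TCP) lies at the very end of the fingers, on their centre line; the grasp point (between the pads) lies 19 mm behind it; z points along the fingers, y is the line along which they close (so a half turn about z gives the same grasp; the last joint's range is limited). The gripper opens to 87 mm and grips with 3 to 60 N. Pads are 19 mm wide; open, the fingers measure 117 mm over their backs; the gripper's body (75 mm by 190 mm) begins 51 mm behind the grasp point.
Start: joints at [67.042, 18.392, -4.016, 83.108, 1.295, 78.541, -3.26], TCP at [0.262, -0.595, 0.223] pointing down, gripper open.
Joint ranges: [-163.93, 163.93], [-17.29, 119.83], [-79.2, 71.16], [3.27, 140.29], [-89.18, 269.18], [5.43, 117.66], [-154.24, 154.24]. Speed limits (degrees/s): [147.25, 147.25, 180, 180, 180, 180, 180].

INTERFACE

Orientations are given as [roll, pitch, yaw] about the fixed x, y, z axes, in that order (R = Rz(yaw) Ry(pitch) Rx(roll)).
In Python, from cell import telemetry, cams, env gives the robot as it stands.
- The arm moves only by the tool arm_command, never from a script. Its argument "series" is text: rows parted by semicolons, each of 5 numbers parted by spaces: the shift along the tool's x, y, z in mm, then the turn about the tool's z in rad, then the closure in counts, from 0 (fully open) to 255 (shut). A call has 1 to 20 rows; each row shifts and turns the commanded pose from where the row before left it, along the tool's axes as they then stand; what a row does not reach is not made up. A row lasts 1/12 s, in which the tool goes at most 41.7 mm and 7.16 degrees, less where a joint would pass 70% of its speed; a pose out of reach is approached as far as the arm can. A call is refused whole if a number of a shift passes 41.7 or a number of a turn 0.125, either way. A call with a gripper value outside its range is refused whole. The fingers move at their own pace and stop on an object; "squeeze" is the grip in N (left out, the last holds). Time passes only in rows, so rows that do not move let the fingers close. It gives the time, the measured TCP pose, the force, the opening and the grip force at its end, in the units of the state.
- telemetry.get_obs(): the state, without advancing time (a new reading comes with each control period).
- cams.read_camera(name): name is "scene" or "top" or "wrist"; returns the picture (400x640x3 uint8, blue, green, red); there is no depth.
- cams.calibration(name): a dict with "K" (3x3 intrinsics, pixels), "dist" ([k1, k2, p1, p2, k3] as OpenCV has them; the pictures are not rectified), "origin" and "rotation" of the camera in the world; the wrist camera has in their place "hand_eye" (4x4, takes a point from camera to tool coordinates, whose origin is the TCP and whose axes are the flange's). Camera axes: x right, y down, z forward; pixel columns grow to the right and rows downward; lengths in m; the calibration is good to about 2 mm. A picture is of the moment at which its call begins: read the wrist's pose just before it. calibration takes no time and is no camera call.
- env.sign_off(): hands the job in; it is judged then, once.
The state is a dict: "time_s": time; "qpos": joint angles; "joint_velocities": joint speeds; "effort": joint torques, N m; "tool_pos": TCP position; "tool_rot": TCP orientation; "force": force on the tool from outside, world axes, zero at the start; "wrist_torque": the same for the moment, N m; "grip_width": finger opening in m; "grasp_force": force on a finger pad.
Only numpy, scipy, OpenCV 4.12 (cv2) and the standard library are available. Lean on these libraries where they do the work, as an engineer would, in place of code of your own. Each camera call takes 0.05 s, during which the arm holds its last target. There are 200 camera calls.

## Working session

There is one attempt and no reset: what is moved stays moved. The work goes in short steps, Python scripts to look and compute and a tool call to move; the robot and the scene stay as the last step left them, time stands still between calls to the robot, and variables do not carry over. Pictures are saved under pics/ and viewed, at most 10 in all, crops included, and the job is handed in when it is done.

Besides the shell and the picture viewer there is one more tool, called after ">>>" as a command line: name --argument value ..., lists and objects as JSON in quotes. arm_command: Moves the arm, as the interface text tells. Its arguments: {"type":"object","properties":{"series":{"type":"string"},"squeeze":{"type":"number"}},"required":["series"]}

```bash
mkdir -p pics; ls; cat > h.py <<'E'
import numpy as np,cv2
from cell import telemetry,cams,env
from scipy.spatial.transform import Rotation as R
def pose():
    o=telemetry.get_obs();T=np.eye(4);T[:3,3]=o["tool_pos"];T[:3,:3]=R.from_euler('xyz',o["tool_rot"],degrees=True).as_matrix();return T
def cam(n,T=None):
    c=cams.calibration(n)
    if n=="wrist": M=T@np.array(c["hand_eye"]);o,r=M[:3,3],M[:3,:3]
    else: o,r=np.array(c["origin"]),np.array(c["rotation"])
    return np.array(c["K"]),np.array(c["dist"]),o,r
def ray(n,uv,T=None):
    K,d,o,r=cam(n,T);p=cv2.undistortPoints(np.array(uv,float).reshape(-1,1,2),K,d)[:,0]
    return o,np.c_[p,np.ones(len(p))]@r.T
def plane(n,uv,z,T=None):
    o,d=ray(n,uv,T);return o+d*((z-o[2])/d[:,2])[:,None]
def proj(n,P,T=None):
    K,d,o,r=cam(n,T);return cv2.projectPoints((np.array(P,float).reshape(-1,3)-o)@r,np.zeros(3),np.zeros(3),K,d)[0][:,0]
E
python3 - <<'E'
from h import *
print(telemetry.get_obs())
for n in["scene","top","wrist"]:
    cv2.imwrite(f"pics/{n}0.png",cams.read_camera(n))
    c=cams.calibration(n);print(n,c)
E
```

```text
pics
{'time_s': 0.0, 'qpos': array([67.04107393, 18.43853997, -4.01599424, 83.17416897,  1.2942926 ,
       78.54009512, -3.26065989]), 'joint_velocities': array([-0.09188957,  0.060854  ,  0.0331381 ,  0.03849268,  0.03909645,
        0.02335005, -0.08717074]), 'effort': array([-5.03824904e-04, -4.91292679e+01, -4.04128404e-01, -3.12524593e+01,
       -6.39816304e-02,  4.37782297e-02,  1.80176758e-04]), 'tool_pos': array([ 0.26170268, -0.59439422,  0.22147388]), 'tool_rot': array([-1.79892400e+02,  4.85590248e-03,  2.37683020e+01]), 'force': array([ 0.75279216,  0.94516208, -0.35533927]), 'wrist_torque': array([0.07777223, 0.01851119, 0.02592744]), 'grasp_force': 0.0, 'grip_width': 0.08674778069379124}
scene {'K': array([[390.4807862 ,   0.        , 315.47596136],
       [  0.        , 390.4807862 , 203.17041028],
       [  0.        ,   0.        ,   1.        ]]), 'dist': array([-0.00754118,  0.        ,  0.        ,  0.        ,  0.        ]), 'origin': array([ 1.30815167, -0.26582198,  0.92063403]), 'rotation': array([-134.40999372,    1.04391995,   66.34518139])}
top {'K': arra
[... 251 characters left out ...]
.36404999, 0.04975224, 1.39030085]), 'rotation': array([-172.17307187,   -0.36731466,  -88.48815169])}
wrist {'K': array([[305.76395288,   0.        , 317.60743619],
       [  0.        , 305.76395288, 200.58836545],
       [  0.        ,   0.        ,   1.        ]]), 'dist': array([0.00684796, 0.        , 0.        , 0.        , 0.        ]), 'hand_eye': array([[ 7.66373351e-04, -9.63978533e-01, -2.65978948e-01,
         7.28329087e-02],
       [ 9.99999453e-01,  5.49278733e-04,  8.90596894e-04,
        -4.09533304e-04],
       [-7.12419707e-04, -2.65979485e-01,  9.63978426e-01,
        -1.62608801e-01],
       [ 0.00000000e+00,  0.00000000e+00,  0.00000000e+00,
         1.00000000e+00]])}
```

View pics/top0.png

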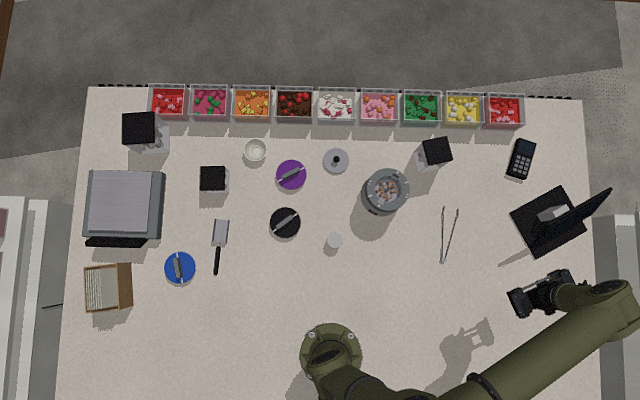

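View pics/scene0.png

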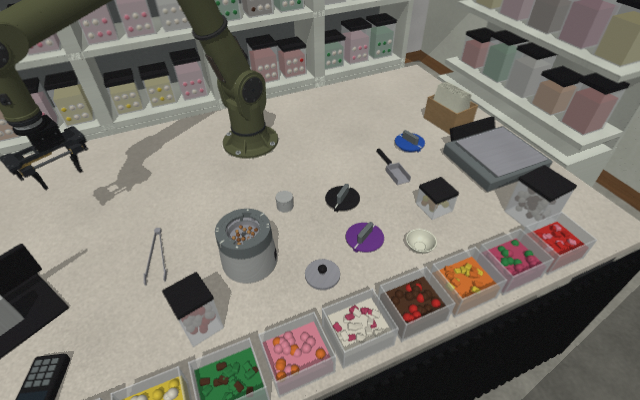

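The top view shows the black lid at (285,222), with the grinder collar at (386,191). The scene view shows the lid at (342,198) and the grinder's mouth at about (246,230). The purple and blue lids are decoys.

```bash
sed -i 's/np.array(c\["origin"\]),np.array(c\["rotation"\])/np.array(c["origin"]),R.from_euler("xyz",c["rotation"],degrees=True).as_matrix()/' h.py
cat >> h.py <<'E'
def tri(a,b):
    (o1,d1),(o2,d2)=a,b;d1=d1[0];d2=d2[0]
    s=np.linalg.lstsq(np.c_[d1,-d2],o2-o1,rcond=None)[0];p,q=o1+s[0]*d1,o2+s[1]*d2
    return (p+q)/2,np.linalg.norm(p-q)
E
python3 - <<'E'
from h import *
def blob(im,lo,hi,roi):
    x0,y0,x1,y1=roi;g=im[y0:y1,x0:x1].astype(int);m=((g.min(2)>=lo)&(g.max(2)<=hi)).astype(np.uint8)
    n,l,s,c=cv2.connectedComponentsWithStats(m);k=1+np.argmax(s[1:,4]);p=np.argwhere(l==k)[:,::-1]+[x0,y0];return p
out=[]
for n,roi in(("top",(262,200,308,245)),("scene",(318,180,366,215))):
    im=cv2.imread(f"pics/{n}0.png");p=blob(im,0,45,roi).astype(np.int32)
    h=cv2.convexHull(p);e=cv2.fitEllipse(h);print(n,"disc",e,len(p))
    m=np.zeros(im.shape[:2],np.uint8);cv2.fillConvexPoly(m,h,1)
    print(im[int(e[0][1]),int(e[0][0])])
    w=np.argwhere((m>0)&(im.min(2)>70))[:,::-1];print("wing",len(w),cv2.minAreaRect(w.astype(np.float32)))
    out.append(ray(n,e[0])); print("disc at z .024",plane(n,e[0],.024), "wing",plane(n,w.mean(0),.05))
print(tri(*out))
print("grinder",tri(ray("top",(386,191)),ray("scene",(246,229))),plane("top",(386,191),.15))
a=cv2.resize(cv2.imread("pics/top0.png")[155:225,350:420],None,fx=8,fy=8,interpolation=2)
b=cv2.imread("pics/top0.png")[195:250,260:310];b=cv2.resize(b,(240,264),interpolation=2)
c=np.zeros((560,800,3),np.uint8);c[:,:560]=a;c[:264,560:]=b
s=cv2.resize(cv2.imread("pics/scene0.png")[170:230,310:370],(240,240),interpolation=2);c[300:540,560:]=s
cv2.imwrite("pics/c1.png",c)
E
```

```text
top disc ((287.90545654296875, 226.288818359375), (18.852636337280273, 28.22284507751465), 52.794376373291016) 311
[15 13 14]
wing 12 ((285.1013488769531, 223.1418914794922), (0.5812382698059082, 17.20465087890625), 54.462318420410156)
disc at z .024 [[0.45546107 0.16594447 0.024     ]] wing [[0.46473594 0.1746818  0.05      ]]
scene disc ((341.85040283203125, 198.05661010742188), (24.37699317932129, 33.06328582763672), 86.75274658203125) 481
[63 64 59]
wing 90 ((339.8972473144531, 197.7259979248047), (8.524340629577637, 26.235107421875), 24.443954467773438)
disc at z .024 [[0.47747737 0.17582703 0.024     ]] wing [[0.48750366 0.16386849 0.05      ]]
(array([0.4598992 , 0.17541791, 0.00767148]), np.float64(0.01740541951185494))
grinder (array([ 0.57928385, -0.17187403,  0.13533088]), np.float64(0.008109184641724406)) [[ 0.57579215 -0.17320501  0.15      ]]
```

View pics/c1.png

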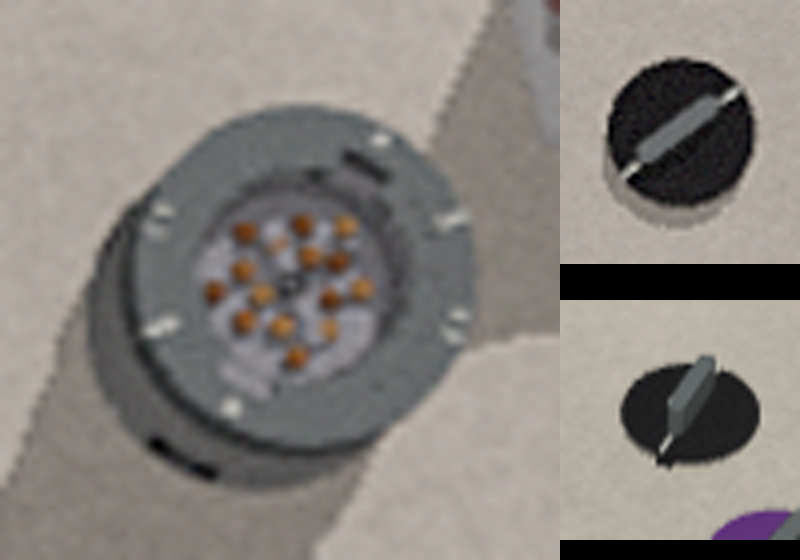

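The crop shows the entry dots at (381,140) and (231,408), the pulse ribs at (452,219) and (162,327), and the lid with white lug marks in line with its wing. Next I convert these to positions.

```bash
python3 - <<'E'
from h import *
g=lambda x,y:(x/8+350-.44,y/8+155-.44)
d=plane("top",[g(381,140),g(231,408)],.15);p=plane("top",[g(452,219),g(162,327)],.15)
ang=lambda a:np.degrees(np.arctan2(*(a[0]-a[1])[1::-1]))
print("grinder",d.mean(0),p.mean(0),"dotang",ang(d),"pulse",ang(p))
l=plane("top",[(274.2-.4,230.8-.4),(297.5-.4,214.2-.4)],.024);print("lid",l.mean(0),ang(l))
print(tri(ray("top",(284.8,222.2)),ray("scene",(342.1,197.8))))
m=[(381+231)/2,(140+408)/2]
im=cv2.imread("pics/scene0.png")[200:285,210:285]
cv2.imwrite("pics/c2.png",cv2.resize(im,None,fx=7,fy=7,interpolation=2))
T=pose();print(T, telemetry.get_obs()["tool_rot"])
E
```

```text
grinder [ 0.58392971 -0.17961504  0.15      ] [ 0.58405731 -0.18004488  0.15      ] dotang -28.539652413948012 pulse -67.96565781385246
lid [0.47076405 0.17548501 0.024     ] 127.30979635457457
(array([0.47100217, 0.17928389, 0.01805977]), np.float64(0.0015909631593992056))
[[ 9.15182588e-01  4.03038920e-01 -6.77375519e-04  2.61732131e-01]
 [ 4.03039471e-01 -9.15181759e-01  1.23794407e-03 -5.94531980e-01]
 [-1.20982079e-04 -1.40595393e-03 -9.99999004e-01  2.21736896e-01]
 [ 0.00000000e+00  0.00000000e+00  0.00000000e+00  1.00000000e+00]] [-1.79919445e+02  6.93176252e-03  2.37683287e+01]
```

View pics/c2.png

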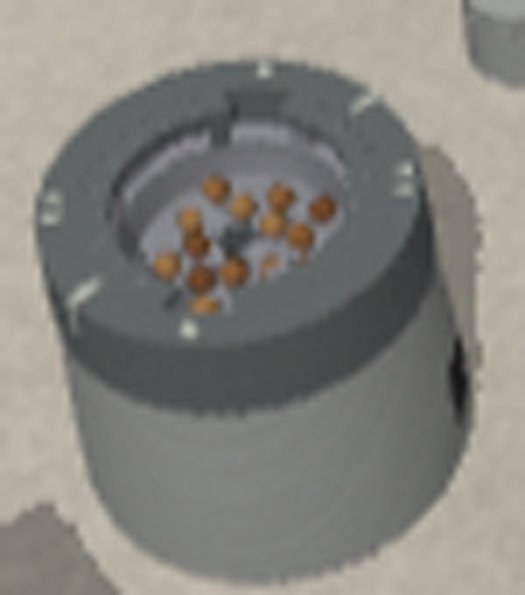

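The scene view puts the mouth's entry dots at (264,68) and (188,328) in the crop, which matches the top view. I'll move away from the screen and over the middle first, then turn.

>>> arm_command --series "15 -9 -10 0 0;30 -18 -10 0 0;32 -19 -8 0 0;32 -19 -8 0 0;32 -19 -8 0 0;32 -19 -8 0 0;32 -19 0 0 0;32 -19 0 0 0;32 -19 0 0 0;32 -19 0 0 0;32 -19 0 0 0;32 -19 0 0 0;32 -19 0 0 0;18 -5 0 0 0"

```text
time_s: 1.32
tool_pos: [0.547, -0.1995, 0.2755]
tool_rot: [-179.9, -0.1, 24.2]
force: [-0.5, 1.1, 1.6]
grip_width: 0.0867
grasp_force: 0.0
```

>>> arm_command --series "0 0 0 -0.12 0;0 0 0 -0.12 0;0 0 0 -0.12 0;0 0 0 -0.12 0;0 0 0 -0.12 0;0 0 0 -0.12 0;0 0 0 -0.12 0;0 0 0 -0.12 0;0 0 0 -0.12 0;0 0 0 -0.12 0;0 0 0 -0.12 0;0 0 0 -0.12 0;0 0 0 -0.12 0;0 0 0 -0.12 0;0 0 0 -0.12 0;0 0 0 0 0"

```text
time_s: 2.65
tool_pos: [0.5446, -0.2061, 0.2749]
tool_rot: [-180.0, 0.0, 127.1]
force: [-0.2, 0.6, 0.4]
grip_width: 0.0871
grasp_force: 0.0
```

```bash
python3 - <<'E'
from h import *
T=pose();im=cams.read_camera("wrist");cv2.imwrite("pics/w1.png",im);np.save("T1.npy",T)
print(proj("wrist",[.584,-.18,.15],T))
E
```

```text
[[365.86516276 197.141619  ]]
```

View pics/w1.png

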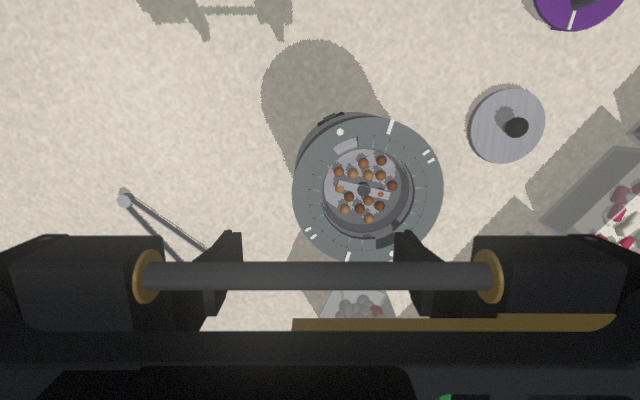

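>>> arm_command --series "13 7 0 0 0;26 14 0 0 0;35 18 0 0 0;35 18 0 0 0;35 18 0 0 0;35 18 0 0 0;35 18 0 0 0;35 18 0 0 0;35 18 0 0 0;26 14 0 0 0;20 10 0 0 0;0 0 0 0 0;0 0 0 0 0"

```text
time_s: 3.78
tool_pos: [0.4819, 0.162, 0.2747]
tool_rot: [-180.0, 0.0, 127.1]
force: [0.4, -0.5, -0.5]
grip_width: 0.087
grasp_force: 0.0
```

The wrist view of the grinder shows entry dots at (340,132) and (391,254), pulse ribs at (390,127) and (348,257), and a rim centre near (368,193). Next I look at the lid from here.

```bash
python3 - <<'E'
from h import *
T1=np.load("T1.npy");i1=cv2.imread("pics/w1.png")
# refine marks: white centroid near guesses
def cen(p,r=7):
    x,y=p;w=i1[y-r:y+r+1,x-r:x+r+1].min(2);m=w>190;q=np.argwhere(m)[:,::-1];return q.mean(0)+[x-r,y-r] if len(q) else p
for z in(.15,):
    for a,b in(((340,132),(391,254)),((390,127),(348,257)),((428,156),(311,234))):
        c=[cen(a),cen(b)];P=plane("wrist",c,z,T1);d=P[0]-P[1];print(np.round(c,1).tolist(),P.mean(0),np.linalg.norm(d),np.degrees(np.arctan2(d[1],d[0])))
        m=np.mean(c,0);
e=[cen((340,132)),cen((391,254))]
print("tri",tri(ray("wrist",np.mean(e,0),T1),ray("scene",(241.9,227.9))),tri(ray("wrist",np.mean(e,0),T1),ray("top",(387.8,188.8))))
T=pose();im=cams.read_camera("wrist");cv2.imwrite("pics/w2.png",im);np.save("T2.npy",T)
print(T[:3,3],proj("wrist",[.471,.176,.024],T))
E
```

```text
[[339.5, 131.5], [391.1, 253.1]] [ 0.58367248 -0.1783642   0.15      ] 0.13357461661142964 151.53922016562848
[[390.1, 126.1], [347.2, 256.2]] [ 0.5837702  -0.17746762  0.15      ] 0.13470697107728682 111.72880980068348
[[428.1, 156.0], [310.5, 232.3]] [ 0.58400358 -0.17795466  0.15      ] 0.13452986151876883 71.78181217445417
tri (array([ 0.58171209, -0.17765555,  0.14522848]), np.float64(0.0011322235622355777)) (array([ 0.58299322, -0.17855374,  0.14580025]), np.float64(0.003931079684292846))
[0.48185928 0.16199778 0.27471327] [[317.28078993 158.31388586]]
```

View pics/w2.png

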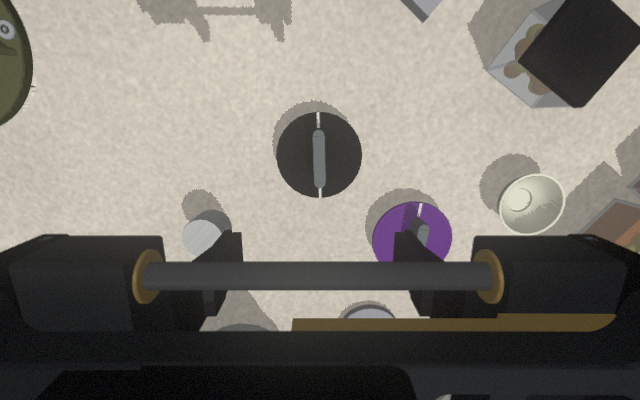

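The wrist view shows the lid disc centred near (319,155), with white lug marks at (318,120) and (320,193) and clear space around it.

```bash
python3 - <<'E'
from h import *
T=np.load("T2.npy");im=cv2.imread("pics/w2.png")
def blob(x0,y0,x1,y1,f):
    m=f(im[y0:y1,x0:x1].astype(int)).astype(np.uint8)
    n,l,s,c=cv2.connectedComponentsWithStats(m);k=1+np.argmax(s[1:,4]);return (np.argwhere(l==k)[:,::-1]+[x0,y0]).astype(np.float32)
b=blob(265,95,372,205,lambda g:g.max(2)<62);e=cv2.fitEllipse(cv2.convexHull(b));print(e)
c=plane("wrist",[e[0]],.024,T)[0];print("disc",c)
w=blob(305,122,335,191,lambda g:g.min(2)>66);r=cv2.minAreaRect(w);print("wing",r)
marks=[]
for y0,y1 in((108,128),(184,202)):
    m=blob(310,y0,328,y1,lambda g:g.min(2)>190);marks.append(m.mean(0))
P=plane("wrist",marks,.024,T);d=P[0]-P[1];print(marks,P,P.mean(0),np.degrees(np.arctan2(d[1],d[0])))
print("tri",tri(ray("wrist",[e[0]],T),ray("top",(284.8,222.2))),tri(ray("wrist",[e[0]],T),ray("scene",(342.1,197.8))))
q=T[:3,:3].T@(c-T[:3,3]);print("move tool mm",q*1000,telemetry.get_obs()["tool_rot"])
E
```

```text
((335.3039855957031, 159.01356506347656), (43.40865707397461, 63.963417053222656), 168.6319580078125)
disc [0.49100015 0.18993782 0.024     ]
wing ((318.734619140625, 156.00828552246094), (68.15422821044922, 12.837483406066895), 88.21009063720703)
[array([317.625, 116.125], dtype=float32), array([319.5263 , 192.73685], dtype=float32)] [[0.438263   0.22006002 0.024     ]
 [0.50238516 0.13965977 0.024     ]] [0.47032408 0.1798599  0.024     ] 128.57364977236784
tri (array([ 0.4837991 ,  0.18436528, -0.00708312]), np.float64(0.02321661042498502)) (array([0.48603488, 0.18238903, 0.02939793]), np.float64(0.018047055150534848))
move tool mm [ 16.96037852  24.17145266 250.69788624] [-1.79963576e+02  4.98142845e-02  1.26899316e+02]
```

```bash
python3 - <<'E'
from h import *
T=np.load("T2.npy");im=cv2.imread("pics/w2.png")
g=im[95:205,265:372];m=(g.max(2)<62).astype(np.uint8)
n,l,s,_=cv2.connectedComponentsWithStats(m);m=np.isin(l,[k for k in range(1,n) if s[k,4]>300])
p=(np.argwhere(m)[:,::-1]+[265,95]).astype(np.float32);e=cv2.fitEllipse(cv2.convexHull(p));print(e,s[1:,4].max())
c=plane("wrist",[e[0]],.024,T)[0];print("disc",c,plane("wrist",[(318.7,156)],.056,T),plane("wrist",[(318.7,156)],.04,T))
a=ray("wrist",[e[0]],T)
print("tri",tri(a,ray("top",(284.8,222.2))),tri(a,ray("scene",(342.1,197.8))))
q=T[:3,:3].T@(c-T[:3,3]);print("move tool mm",q*1000)
E
```

```text
((321.6692810058594, 157.24371337890625), (68.67191314697266, 74.610595703125), 132.72740173339844) 1024
disc [0.47485361 0.18072326 0.024     ] [[0.46810368 0.1828111  0.056     ]] [[0.4693752  0.18122575 0.04      ]]
tri (array([0.47362061, 0.17935552, 0.01116088]), np.float64(0.004758354219038602)) (array([0.47457616, 0.17949781, 0.02106143]), np.float64(0.0021708305410407143))
move tool mm [ 19.33567063   5.73298875 250.69928139]
```

>>> arm_command --series "5 0 15 -0.025 0;8 1 25 0 0;7.5 1 25 0 0;0 0 20 0 0;0 0 10 0 0;0 0 0 0 0;0 0 0 0 0"

```text
time_s: 4.42
tool_pos: [0.4726, 0.1759, 0.1797]
tool_rot: [-180.0, -0.0, 128.2]
force: [0.1, 1.1, 0.4]
grip_width: 0.0868
grasp_force: 0.0
```

```bash
python3 - <<'E'
from h import *
T=pose();im=cams.read_camera("wrist");cv2.imwrite("pics/w3.png",im);np.save("T3.npy",T)
print(T[:3,3],telemetry.get_obs()["tool_rot"],proj("wrist",[.471,.1795,.024],T))
E
```

```text
[0.47257378 0.17587439 0.17974125] [1.79938064e+02 3.31784275e-02 1.28219837e+02] [[318.37657282 183.49720547]]
```

View pics/w3.png

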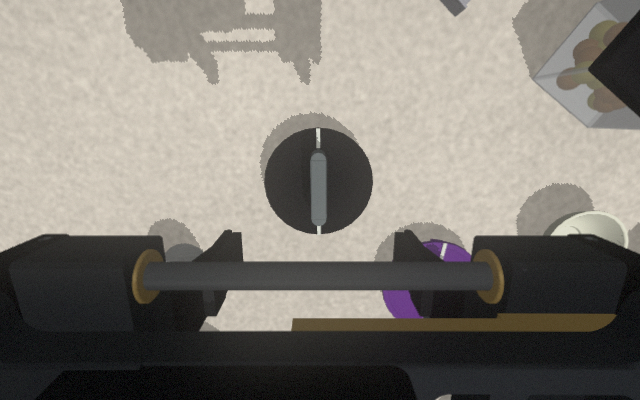

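The lid fills x from 264 to 373 and y from 127 to 235, so its centre is near (318.5,181), with the wing lined up with the tool.

```bash
python3 - <<'E'
from h import *
T=np.load("T3.npy");im=cv2.imread("pics/w3.png").astype(int).min(2)
def ed(line,i0,sgn): # bright->dark transition
    pass
r=im[181,250:390];c=im[:,312];f=im[:,326]
xs=np.where(r<70)[0]+250;print(xs.min(),xs.max())
for col in(c,f): ys=np.where(col[100:240]<70)[0]+100;print(ys.min(),ys.max())
w=[(x,y) for y in (165,190,215) for x in range(305,333) if im[y,x]>60]
for y in(165,190,215): x=[a for a,b in w if b==y];print(y,min(x),max(x))
P=plane("wrist",[(xs.min(),181),(xs.max(),181),(318,127.5),(318.5,234.5)],.024,T)
print(P);ce=np.r_[(P[0]+P[1])/2,(P[2]+P[3])/2];print(ce, np.linalg.norm(P[0]-P[1]),np.linalg.norm(P[2]-P[3]))
T2=np.load("T2.npy")
print("h",tri(ray("wrist",[(318.5,181)],T),ray("wrist",[(319,155)],T2)))
for p in((P[0]+P[1])/2,(P[2]+P[3])/2): print("tool mm",T[:3,:3].T@(p-T[:3,3])*1000)
E
```

```text
265 371
129 232
129 232
165 310 326
190 311 326
215 311 326
[[0.42483261 0.14655236 0.024     ]
 [0.51318534 0.21619587 0.024     ]
 [0.43479462 0.22475552 0.024     ]
 [0.50709866 0.13398552 0.024     ]]
[0.46900897 0.18137411 0.024      0.47094664 0.17937052 0.024     ] 0.11250077732294106 0.11604768433573301
h (array([0.4710822 , 0.17974345, 0.01173194]), np.float64(0.00010343201387438139))
tool mm [  6.52427976   0.65904102 155.74110769]
tool mm [  3.75146878   0.94269527 155.74096027]
```

>>> arm_command --series "2 0.4 15 0 0;2 0.4 25 0 0;0 0 30 0 0;0 0 30 0 0;0 0 25 0 0;0 0 15 0 0;0 0 7 0 0;0 0 4 0 0;0 0 0 0 0;0 0 0 0 0"

```text
time_s: 5.3
tool_pos: [0.4716, 0.1808, 0.0299]
tool_rot: [179.9, 0.1, 128.3]
force: [0.4, 0.1, 0.7]
grip_width: 0.087
grasp_force: 0.0
```

>>> arm_command --series "0 0 0 0 150;0 0 0 0 255;0 0 0 0 255;0 0 0 0 255;0 0 0 0 255;0 0 0 0 255;0 0 0 0 255;0 0 0 0 255;0 0 0 0 255;0 0 0 0 255" --squeeze 35

```text
time_s: 6.13
tool_pos: [0.4703, 0.1805, 0.0285]
tool_rot: [-180.0, -0.0, 128.3]
force: [0.5, -0.2, 1.2]
grip_width: 0.0282
grasp_force: 0.0
```

>>> arm_command --series "0 0 0 0 255;0 0 0 0 255;0 0 0 0 255;0 0 0 0 255;0 0 0 0 255;0 0 -5 0 255;0 0 -15 0 255;0 0 -25 0 255;0 0 -30 0 255;0 0 -30 0 255;0 0 -30 0 255;0 0 -30 0 255;0 0 -30 0 255;0 0 -20 0 255;0 0 -10 0 255;0 0 0 0 255"

```text
time_s: 7.47
tool_pos: [0.4714, 0.1811, 0.2556]
tool_rot: [179.8, 0.1, 128.3]
force: [0.3, 0.7, -1.7]
grip_width: 0.016
grasp_force: 35.0
```

>>> arm_command --series "0 0 0 -0.05 255;0 0 0 -0.1 255;0 0 0 -0.1 255;0 0 0 -0.1 255;0 0 0 -0.057 255;-10 -10 0 0 255;-20 -20 0 0 255;-27 -26 0 0 255;-27 -26 0 0 255;-27 -26 0 0 255;-27 -26 0 0 255;-27 -26 0 0 255;-27 -26 0 0 255;-27 -26 0 0 255;-25.7 -25.4 0 0 255;-15 -15 0 0 255;-10 -10 0 0 255;0 0 0 0 255;0 0 0 0 255;0 0 0 0 255"

```text
time_s: 9.13
tool_pos: [0.5829, -0.1754, 0.2531]
tool_rot: [179.9, -0.1, 151.8]
force: [0.8, 0.6, -1.5]
grip_width: 0.0154
grasp_force: 35.0
```

```bash
python3 - <<'E'
from h import *
T=pose();im=cams.read_camera("wrist");cv2.imwrite("pics/w4.png",im);np.save("T4.npy",T)
cv2.imwrite("pics/s4.png",cams.read_camera("scene"));cv2.imwrite("pics/t4.png",cams.read_camera("top"))
print(T[:3,3],telemetry.get_obs()["tool_rot"])
a=np.radians(151.6);g=np.array([.5838,-.178,.15])
for k in(0,np.pi):
  print(proj("wrist",[g+.0665*np.array([np.cos(a+k-t),np.sin(a+k-t),0]) for t in np.radians([0,40,80])],T).round(1).tolist())
E
```

```text
[ 0.58289228 -0.17544745  0.25305369] [1.79994245e+02 1.90628127e-02 1.51834954e+02]
[[315.4, 126.6], [365.1, 145.5], [388.5, 190.2]]
[[314.9, 269.0], [269.8, 253.9], [243.3, 214.2]]
```

View pics/w4.png

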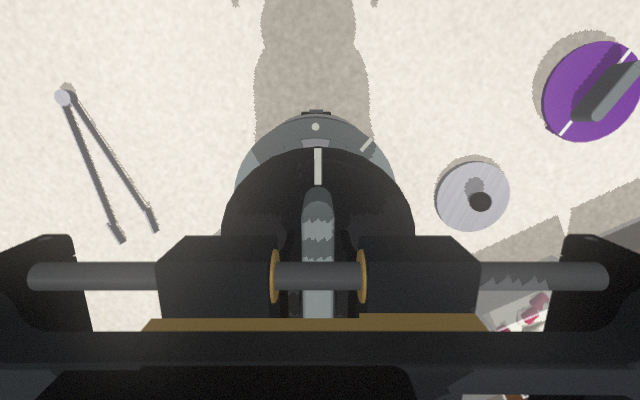

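The entry dot at (316,126) and pulse rib at (367,144) are within about 2 px of their predicted places. The lid's front edge is near (318,147) and its sides are at x = 221 and 414. I'll check how the lid sits in the grip.

```bash
python3 - <<'E'
from h import *
T=np.load("T4.npy");z=.2486;im=cv2.imread("pics/w4.png").astype(int).min(2)
print(im[130:155,310].tolist(),im[140:190:4,318].tolist())
r=im[226];x=np.where(r[200:440]<45)[0]+200;print(x.min(),x.max())
P=plane("wrist",[(318,147),(x.min(),226),(x.max(),226),(318.3,150),(318,183)],z,T)
L=(P-T[:3,3])@T[:3,:3]*1000;print(L.round(1))
# grinder centre from dot
D=plane("wrist",[(316,126.5)],.15,T)[0];a=np.radians(151.6);c=D-.0665*np.array([np.cos(a),np.sin(a),0]);print("grinder c",c,T[:3,:3].T@(c-T[:3,3])*1000)
print(T[:3,:3].T@(np.array([.5838,-.178,.15])-T[:3,3])*1000)
E
```

```text
[104, 105, 102, 107, 102, 106, 101, 96, 102, 132, 136, 133, 134, 134, 135, 138, 135, 63, 49, 48, 49, 47, 44, 46, 48] [136, 135, 160, 178, 176, 174, 175, 175, 179, 175, 173, 142, 68]
264 368
[[ 56.9   0.5   4.5]
 [ 11.5 -30.8   4.4]
 [ 11.5  29.5   4.5]
 [ 55.2   0.6   4.5]
 [ 37.    0.5   4.5]]
grinder c [ 0.58399448 -0.17749285  0.15      ] [ -2.10623177  -1.39440905 103.04892949]
[ -2.17407977  -1.93331221 103.04823659]
```

>>> arm_command --series "-1 -2 10 0 255;0 0 20 0 255;0 0 20 0 255;0 0 12 0 255;0 0 5 0 255;0 0 0 0 255;0 0 0 0 255"

```text
time_s: 9.87
tool_pos: [0.5833, -0.1806, 0.187]
tool_rot: [180.0, 0.0, 151.7]
force: [0.2, -0.6, -1.6]
grip_width: 0.0155
grasp_force: 35.0
```

>>> arm_command --series "0 0 2 0 255;0 0 2 0 255;0 0 2 0 255;0 0 2 0 255;0 0 2 0 255;0 0 0 0 255"

```text
time_s: 10.37
tool_pos: [0.5828, -0.1807, 0.1761]
tool_rot: [-180.0, -0.0, 151.7]
force: [0.6, -0.4, -2.0]
grip_width: 0.0157
grasp_force: 35.0
```

```bash
python3 - <<'E'
from h import *
for k in range(3):
    T=pose();im=cams.read_camera("wrist");print(T[:3,3])
cv2.imwrite("pics/w5.png",im)
a=np.radians(151.6);g=np.array([.5838,-.178,.15]);d=proj("wrist",g+.0665*np.array([np.cos(a),np.sin(a),0]),T)[0];print("pred dot",d)
m=im.min(2)
n,l,s,c=cv2.connectedComponentsWithStats((m[100:190,240:400]>160).astype(np.uint8))
for k in range(1,n):
    if 6<s[k,4]<800: print(s[k],c[k]+[240,100])
cv2.imwrite("pics/w5c.png",cv2.resize(im[90:240,210:430],None,fx=3,fy=3,interpolation=2))
E
```

```text
[ 0.58279955 -0.18066912  0.17608352]
[ 0.58286069 -0.18062405  0.17625612]
[ 0.58295612 -0.18069582  0.17644538]
pred dot [321.90944585 126.2945109 ]
[69  0 11  7 37] [314.         102.05405405]
[84  0 10  4 30] [328.33333333 101.33333333]
[77 21 10 10 84] [321.5        125.66666667]
[16 27  7  6 20] [258.7 129.6]
[ 74  49   7  35 224] [317.28125 165.34375]
```

View pics/w5c.png

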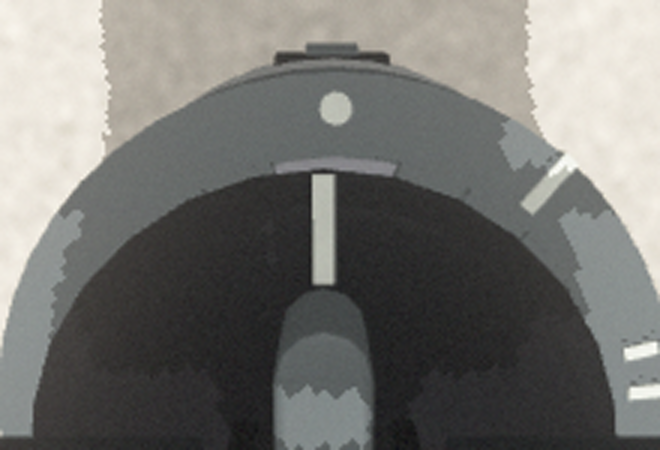

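The dot at (321.5,125.7) matches the prediction from the grinder estimate. The lid mark at x = 317 is about 2.4 mm to one side, so I correct for that.

>>> arm_command --series "1.6 2.4 0 0 255;0 0 0 0 255;0 0 0 0 255;0 0 0 0 255;0 0 0 0 255;0 0 0 0 255"

```text
time_s: 11.02
tool_pos: [0.5827, -0.178, 0.1766]
tool_rot: [-180.0, 0.0, 151.6]
force: [-0.6, -0.2, -1.7]
grip_width: 0.0158
grasp_force: 35.0
```

```bash
python3 - <<'E'
from h import *
T=pose();im=cams.read_camera("wrist");o=telemetry.get_obs();print(o["time_s"],T[:3,3],o["tool_rot"])
m=im.min(2)
n,l,s,c=cv2.connectedComponentsWithStats((m[100:190,240:400]>160).astype(np.uint8))
q={}
for k in range(1,n):
    if 6<s[k,4]<800: print(s[k],c[k]+[240,100])
    if 50<s[k,4]<120:q[0]=c[k]+[240,100]
    if 150<s[k,4]<800:q[1]=c[k]+[240,100]
f=lambda uv,z:T[:3,:3].T@(plane("wrist",[uv],z,T)[0]-T[:3,3])*1000
print("dot-66.5",f(q[0],.15)-[66.5,0,0],"lid mark",f(q[1],T[2,3]-.0045), "lid edge row",np.where(m[130:160,310]<60)[0][0]+130)
print("centre",T[:3,:3].T@(np.array([.5838,-.178,.15])-T[:3,3])*1000)
E
```

```text
11.0667 [ 0.5827444  -0.17797739  0.17657036] [-1.79991696e+02  2.38530792e-03  1.51645253e+02]
[67  0 10  9 48] [311.89583333 103.27083333]
[82  0 10  6 42] [326.71428571 102.19047619]
[73 24 10 10 82] [317.59756098 128.31707317]
[ 74  49   7  35 224] [317.28125 165.34375]
dot-66.5 [-0.65638856  0.24767625 26.56168658] lid mark [46.88653305  0.09169559  4.49383747] lid edge row 147
centre [-0.93617827  0.4850801  26.5704141 ]
```

The lid and mouth now agree to within about 0.5 mm, so I descend.

>>> arm_command --series "0 0 2 0 255;0 0 2 0 255;0 0 2 0 255;0 0 2 0 255;0 0 2 0 255;0 0 2 0 255;0 0 2 0 255;0 0 1 0 255;0 0 1 0 255;0 0 0 0 255;0 0 0 0 255;0 0 0 0 255"

```text
time_s: 12.07
tool_pos: [0.5828, -0.1779, 0.1606]
tool_rot: [-180.0, 0.0, 151.7]
force: [-0.9, 0.2, -1.8]
grip_width: 0.0159
grasp_force: 35.0
```

>>> arm_command --series "0 0 1 0 255;0 0 0 0 255;0 0 0 0 255;0 0 0 0 255"

```text
time_s: 12.4
tool_pos: [0.5828, -0.1779, 0.1605]
tool_rot: [-180.0, 0.0, 151.6]
force: [-2.4, -0.2, 4.2]
grip_width: 0.0157
grasp_force: 35.0
```

Contact: it's seated (upward force about 6 N above free hang). Back off 0.5 mm, then twist clockwise about 40°.

>>> arm_command --series "0 0 -0.5 0 255;0 0 0 0.03 255;0 0 0 0.05 255;0 0 0 0.05 255;0 0 0 0.05 255;0 0 0 0.05 255;0 0 0 0.05 255;0 0 0 0.05 255;0 0 0 0.05 255;0 0 0 0 255;0 0 0 0 255"

```text
time_s: 13.32
tool_pos: [0.5834, -0.178, 0.1605]
tool_rot: [180.0, 0.1, 130.0]
force: [0.4, 0.4, 3.6]
grip_width: 0.016
grasp_force: 35.0
```

>>> arm_command --series "0 0 0 0.05 255;0 0 0 0.05 255;0 0 0 0.05 255;0 0 0 0.05 255;0 0 0 0.05 255;0 0 0 0.05 255;0 0 0 0.02 255;0 0 0 0 255;0 0 0 0 255;0 0 0 0 255;0 0 0 0 255;0 0 0 0 255;0 0 0 0 255;0 0 0 0 255;0 0 0 0 255;0 0 0 0 255"

```text
time_s: 14.65
tool_pos: [0.5834, -0.178, 0.1605]
tool_rot: [179.9, 0.1, 111.6]
force: [2.8, -1.1, 4.6]
grip_width: 0.0157
grasp_force: 35.0
```

```bash
python3 - <<'E'
from h import *
T=pose();im=cams.read_camera("wrist");o=telemetry.get_obs();print(o["time_s"],T[:3,3],o["tool_rot"],o["force"],o["wrist_torque"],o["grasp_force"])
cv2.imwrite("pics/w6.png",im[80:250,190:450].repeat(3,0).repeat(3,1))
E
```

```text
14.7 [ 0.58338392 -0.17798271  0.16049018] [1.79926575e+02 5.79471447e-02 1.11564693e+02] [ 3.43199837 -1.18106291  4.45476083] [-0.07711119 -0.61743583  0.1913524 ] 35.01477009616792
```

View pics/w6.png

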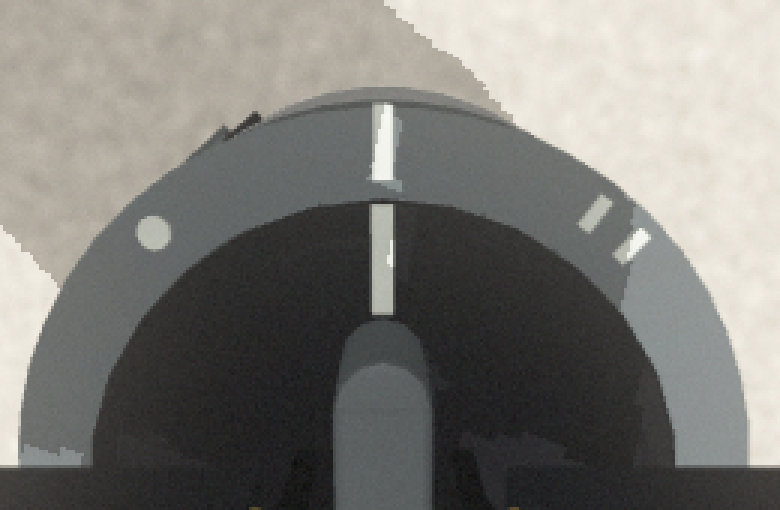

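The lid's wing mark at (382,260) lines up with the long pulse rib at (384,140). The wrist torque of 0.19 N m is consistent with the spring's push, and the grip is 35 N, so I hand it in.

```bash
python3 -c "
from cell import env
print(env.sign_off())"
```

```text
the job is handed in; nothing more can be done
None
```

I handed the job in at about 14.7 s: the lid is seated in the collar, turned 40° clockwise to the pulse mark, and still held with a 35 N grip; the hand-in returned no verdict.

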